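Open the pop-out T-handle case

ROBOT

A 6-joint arm with a two-finger parallel gripper is mounted at the origin on a cart in front of the work surface, level with it; the furniture and walls round the work are solid. World frame = base frame: x ahead of the robot, y to its left, z up, the work surface at z = 0. Lengths are in m, angles in rad, forces in N, time in s.
With the tool pointing down it reaches from about 0.25 to 0.775 m from the base axis. Payload 4 kg.
Tool frame: the origin (TCP) lies at the centre of the arm's flange, where the gripper is bolted on; the fingertips stand 199 mm ahead of it and the grasp point (between the pads) lies 180 mm ahead of it (robot.tcp_to_tips is the distance from the TCP to the fingertips, in m); z points along the fingers, y is the line along which they close (so a half turn about z gives the same grasp; the last joint's range is limited). The gripper opens to 94 mm and grips with 3 to 60 N. Pads are 16 mm wide; open, the fingers measure 119 mm over their backs; the gripper's body (75 mm by 177 mm) begins 78 mm behind the grasp point.
Start: joints at [-1.429, 0.087, 1.371, -0, 1.684, -0.103], TCP at [0.133, -0.534, 0.405] pointing down, gripper open.
Joint ranges: [-3.1, 3.1], [-0.76, 2.03], [0.27, 2.55], [-1.08, 4.22], [0.17, 2.65], [-2.57, 2.57]. Speed limits (rad/s): [2.79, 2.79, 3.14, 3.14, 3.14, 3.14].

INTERFACE

Orientations are given as [roll, pitch, yaw] about the fixed x, y, z axes, in that order (R = Rz(yaw) Ry(pitch) Rx(roll)).
In Python, from bench import telemetry, snapshot, ticket, robot gives the robot as it stands.
- The arm moves only by the tool apply_moves, never from a script. Its argument "moves" is a list that holds one entry, the list of rows, each a list of 5 numbers: the shift along the tool's x, y, z in units of 50 mm (1.0 is 50 mm), then the turn about the tool's z in units of 10 degrees (1.0 is 10 degrees), then the closure, from 0 (fully open) to 1 (shut). A call has 1 to 10 rows; each row is the pose to reach, as a shift and turn from the pose commanded when the call began, along the tool's axes at that moment; what a row does not reach only later rows make up. A row lasts 1/8 s, in which the tool goes at most 62.5 mm and 10.7 degrees, less where a joint would pass 70% of its speed; a pose out of reach is approached as far as the arm can. A call with a gripper value outside its range is refused whole. The fingers move at their own pace and stop on an object; the grip force is fixed at half the most. Time passes only in rows, so rows that repeat a pose let the fingers close. It gives the time, the measured TCP pose, the force, the opening and the grip force at its end, in the units of the state.
- telemetry.get_obs(): the state, without advancing time (a new reading comes with each control period).
- snapshot(name): name is "scene" or "top" or "wrist"; returns a dict with "image" (400x640x3 uint8, red, green, blue), "fovy" (degrees; the focal length in pixels is half the picture's height over the tangent of half this angle, whatever the lens; pixels are square), "cx", "cy" (the principal point, pixels), "R" (3x3) and "t" (3): a world point X has camera coordinates R X + t. Camera axes: x right, y down, z forward; pixel columns grow to the right and rows downward; lengths in m; the calibration is good to about 2 mm. A picture is of the moment at which its call begins. There is no depth.
- ticket.close_job(): hands the job in; it is judged then, once.
The state is a dict: "time": time; "joint_positions": joint angles; "qvel": joint speeds; "joint_torque": joint torques, N m; "tool_pos": TCP position; "ee_rot": TCP orientation; "wrist_force": force on the tool from outside, world axes, zero at the start; "wrist_torque": the same for the moment, N m; "width": finger opening in m; "finger_force": force on a finger pad.
Only numpy, scipy, OpenCV 4.12 (cv2) and the standard library are available. Lean on these libraries where they do the work, as an engineer would, in place of code of your own. Each camera call takes 0.05 s, during which the arm holds its last target. There are 200 camera calls.

TASK

Open the grey instrument case: press its round release button gently until the T-handle pops out, then turn the handle clockwise, feeling for its stop, until it is fully unlatched. Do not force it past its stop or let the case slide round on the bench. Then let go and draw back so that the lid rises on its stay, and leave the things around the case where they are.

Things in the scene. Friction and masses are not known exactly. Their poses are not given: they have to be found in the camera images.
- case: grey instrument case, 190 (x) by 220 (y) mm, about 2 kg, standing loose on slippery feet: 6 N of sideways push or 0.7 to 1.1 N m of twist makes it slide. Origin under its centre at worktop height, x axis to its hinged back, y to its left, z up. Its 28 mm thick lid, top at z = 117 mm, carries an aluminium plate, top at z = 119 mm, with the T-handle and the release button
- case_corner_left (a point): back left corner of the case's underside
- case_corner_right (a point): back right corner of the case's underside
- lid (a joint): opening angle of the lid (hinged along its back edge), rad: 0 shut, 0.6 fully up on its stay. Sprung: once the bolt inside is clear it rises by itself in about 1.5 s, pushing up with about 4 N at the T-handle, and stays up; a hand still holding the handle keeps it down
- release_button: round steel button, 20 mm across, standing 10 mm above the aluminium plate, 65 mm to the right (case -y) of the T-handle's axis; origin at the centre of its top, z out of the plate. Pressed down it takes 1.5 N at first, 4 N at 5 mm, where the catch frees the T-handle, 5.5 N at 8 mm, its end stop; springs back when let go
- tee_bar (a point): centre of the T-handle's steel crossbar, 80 mm long, 14 wide, 14 tall; y axis along the bar; it turns about the vertical through this point, 35 mm in front of the case's centre. At the start it lies along the case's y axis in a slot, its top 1 mm below the plate's, and cannot be gripped or turned; popped out, its underside is 15 mm above the plate
- tee_handle (a joint): how far the T-handle has popped out, m: 0 stowed, 0.030 fully out; a spring drives it out (3 N when out) once the button is pressed far enough
- tee_turn (a joint): turn of the T-handle, rad, positive clockwise seen from above; 0 as stowed. Turns easily (about 0.05 N m). It draws the bolt, which comes clear at a turn that differs from case to case (0.45 to 1.35) and cannot be seen from outside; 0.15 rad farther on it meets a hard stop, and turning on then drags the whole case round
- dye_bottle: bystander: small red-capped bottle, 34 mm wide, 73 mm tall; origin under its centre
- vial_amber_1: bystander: small amber vial with a black cap, 27 mm wide, 57 mm tall; origin under its centre
- cover_box: bystander: small flat carton, 50x50x22 mm; origin under its centre
- petri_3: bystander: petri dish, 89 mm wide, 15 mm tall; origin under its centre
- marker_black: bystander: black marker lying in front of the case, 134 mm long, 13 mm wide, 15 mm tall; its x axis runs along it; origin under its centre

How it is judged:
By the outcome, as a careful person would: the job done as asked, in the order asked, and still so for the second after the job is handed in, with the robot touching nothing.
It also fails if it takes over 67 s, if anything falls off the work surface, if the arm or the gripper's body presses on something with over 40 N, if the wrist force passes 120 N, or if a joint passes its speed limit or range.

## Working session

There is one attempt and no reset: what is moved stays moved. The work goes in short steps, Python scripts to look and compute and a tool call to move; the robot and the scene stay as the last step left them, time stands still between calls to the robot, and variables do not carry over. Pictures are saved under pics/ and viewed, at most 10 in all, crops included, and the job is handed in when it is done.

Besides the shell and the picture viewer there is one more tool, called after "Request:" by a JSON object that holds its "fn" and its "kwargs". apply_moves: Moves the arm, as the interface text tells. Its arguments: {"type":"object","properties":{"moves":{"type":"array","items":{"type":"array","items":{"type":"array","items":{"type":"number"}}}}},"required":["moves"]}

```bash
mkdir -p pics
cat > h.py <<'E'
import numpy as np,cv2
from bench import telemetry,snapshot,ticket,robot
def snap(n,f):
    s=snapshot(n); cv2.imwrite('pics/'+f+'.png',cv2.cvtColor(s['image'],cv2.COLOR_RGB2BGR))
    np.savez('pics/'+f+'.npz',**{k:s[k] for k in('fovy','cx','cy','R','t')}); return s
def px2w(f,u,v,z):
    s=np.load('pics/'+f+'.npz');F=200/np.tan(np.radians(s['fovy'])/2)
    d=s['R'].T@np.array([(u-s['cx'])/F,(v-s['cy'])/F,1]);c=-s['R'].T@s['t']
    return c+d*(z-c[2])/d[2]
def w2px(f,X):
    s=np.load('pics/'+f+'.npz');F=200/np.tan(np.radians(s['fovy'])/2)
    p=s['R']@np.array(X)+s['t'];return F*p[:2]/p[2]+[s['cx'],s['cy']]
E
python3 -c "
from h import *
snap('top','top1');snap('scene','sc1')
o=telemetry.get_obs();print(o['time'],o['tool_pos'],o['ee_rot'],o['wrist_force'],o['width'])"
```

```text
0.1 [ 0.13328477 -0.53350153  0.40363541] [-3.13963116e+00 -1.91151777e-04  2.44782401e-01] [-0.74351961  0.27380097 -0.24364183] 0.09402606384609587
```

View pics/top1.png

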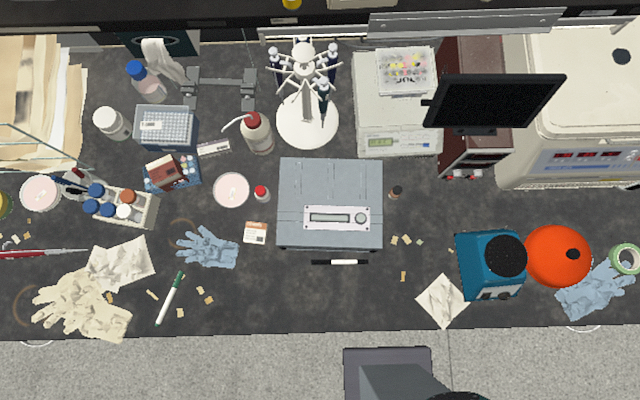

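View pics/sc1.png

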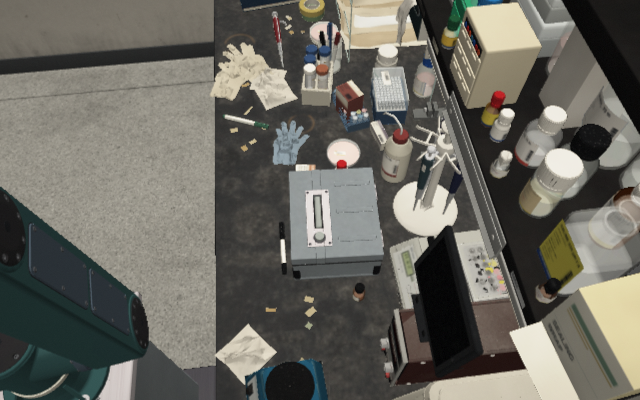

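The top view shows the case at about (278–383, 157–250), with the T-handle near (330,217) and the button near (361,218). I'll enlarge that area.

```bash
python3 -c "
from h import *
im=cv2.imread('pics/top1.png')[145:275,230:410];cv2.imwrite('pics/c1.png',cv2.resize(im,None,fx=4,fy=4,interpolation=cv2.INTER_CUBIC))
for u,v,z in((330,217,.118),(361,218,.129),(278,157,.117),(383,157,.117),(278,247,.117),(383,247,.117)):print(u,v,px2w('top1',u,v,z).round(4))"
```

```text
330 217 [0.5693 0.2449 0.118 ]
361 218 [0.5636 0.1806 0.129 ]
278 157 [0.7057 0.354  0.117 ]
383 157 [0.6987 0.1246 0.117 ]
278 247 [0.5089 0.3562 0.117 ]
383 247 [0.5028 0.1363 0.117 ]
```

View pics/c1.png

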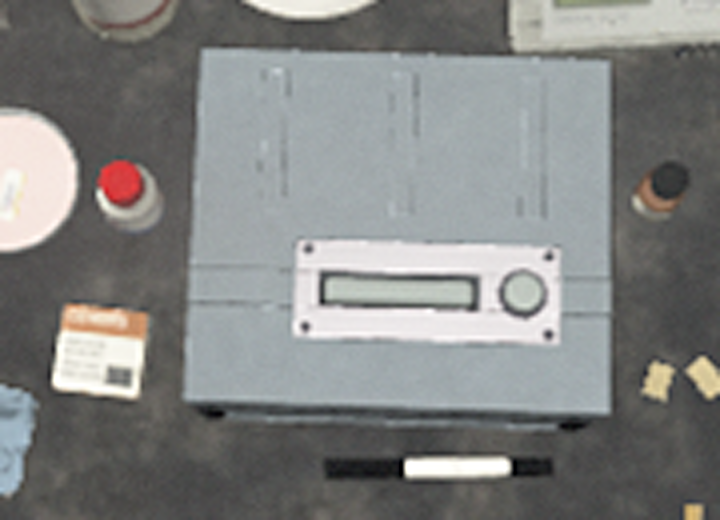

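```bash
cat >> h.py <<'E'
def go(X,yaw):
    o=telemetry.get_obs();a=o['ee_rot'][2];c,s=np.cos(a),np.sin(a);d=np.array(X)-o['tool_pos']
    print('units',(np.array([c*d[0]+s*d[1],s*d[0]-c*d[1],-d[2]])/.05).round(2),'turn',round(-np.degrees(yaw-a)/10,2))
E
python3 -c "
from h import *
T=px2w('top1',329.75,217.75,.118);B=px2w('top1',360.75,218.25,.129);print(T,B,B-T)
l=px2w('top1',310.5,217.75,.118);r=px2w('top1',349.25,218,.118);y=np.arctan2(-(l-r)[0],(l-r)[1]);print('yaw',y,np.linalg.norm(l-r))
for a,b in(((202,48),(610,60)),((185,400),(610,413)),((297,240),(562,246)),((294,335),(560,343))):
  p=[px2w('top1',230+q[0]/4,145+q[1]/4,.117) for q in(a,b)];d=p[0]-p[1];print(np.arctan2(-d[0],d[1]),np.linalg.norm(d),(p[0]+p[1])/2)
go([T[0]-.08,B[1]+.02,.45],np.pi/2)"
```

```text
[0.56772436 0.24550553 0.118     ] [0.56306503 0.18110399 0.129     ] [-0.00465933 -0.06440154  0.011     ]
yaw -0.035130762519501146 0.08219241712534124
-0.061129372149937314 0.22282138251074696 [0.69872434 0.23729781 0.117     ]
-0.05826665352278768 0.22270010193416753 [0.50669832 0.24867366 0.117     ]
-0.05203902073866586 0.14142556323476466 [0.59334772 0.22837982 0.117     ]
-0.058516564486787624 0.14039888532725034 [0.54182971 0.23170235 0.117     ]
units [ 10.44 -12.54  -0.93] turn -7.6
```

Request:
{"fn": "apply_moves", "kwargs": {"moves": [[[0,0,-1,0,0],[1,-1.1,-2,-1,0.5],[1.8,-2.1,-2,-2,1],[2.6,-3.1,-2,-3,1],[3.4,-4.1,-2,-4,1],[4.2,-5.1,-2,-5,1],[5.0,-6.0,-2,-6,1],[5.8,-7.0,-2,-7,1],[6.6,-8,-2,-7.27,1],[6.6,-8,-2,-7.27,1]]]}}

```text
time: 1.35
tool_pos: [0.3568, -0.0629, 0.5044]
ee_rot: [-3.142, -0.0, 1.518]
wrist_force: [0.5, -0.1, 0.3]
width: 0.0075
finger_force: 0.0
```

```bash
python3 -c "
from h import *
go([.563-.07,.181+.02,.43],1.513)"
```

```text
units [5.41 2.44 1.49] turn 0.03
```

Request:
{"fn": "apply_moves", "kwargs": {"moves": [[[1,0.5,0,0,1],[2,1,0.3,0,1],[3,1.5,0.6,0,1],[4,2,1,0,1],[5,2.3,1.4,0,1],[5.4,2.44,1.5,0,1],[5.4,2.44,1.5,0,1],[5.4,2.44,1.5,0,1]]]}}

```text
time: 2.35
tool_pos: [0.4936, 0.1959, 0.4308]
ee_rot: [3.14, 0.0, 1.512]
wrist_force: [0.4, -0.1, 0.5]
width: 0.0005
finger_force: 0.0
```

```bash
python3 -c "
from h import *
snap('wrist','w1');o=telemetry.get_obs();print(o['tool_pos'],o['ee_rot'],o['width'],w2px('w1',[.5677,.2455,.118]),w2px('w1',[.563,.181,.129]))
t=o['tool_pos'].copy();t[2]-=.199;print('tip',w2px('w1',t))"
```

```text
[0.49355308 0.19572042 0.43103819] [3.13945700e+00 3.02686297e-06 1.51183361e+00] 0.0006072450074843831 [397.01728604 134.88347201] [394.25207398 206.45713207]
tip [319.25597907 239.7733197 ]
```

View pics/w1.png

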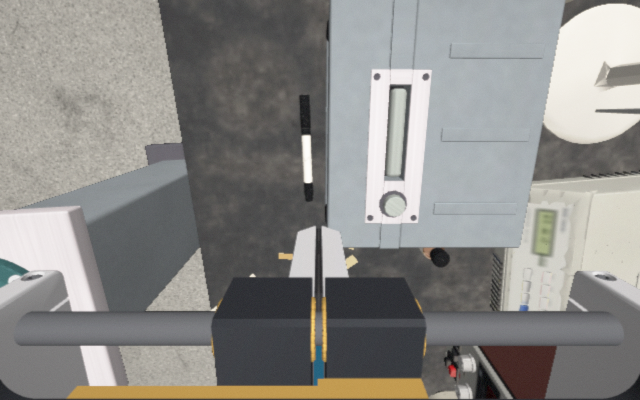

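The wrist view shows the button top at about (394.5,203) and the bar from (399,88) to (395.5,178), close to prediction.

```bash
python3 -c "
from h import *
B=px2w('w1',394.5,203,.129);a=px2w('w1',399,88,.118);b=px2w('w1',395.5,178,.118);print(B,(a+b)/2,np.linalg.norm(a-b),np.arctan2(-(a-b)[0],(a-b)[1]))
go([B[0],B[1],.345],1.513)"
```

```text
[0.56321092 0.18434501 0.129     ] [0.56785111 0.2456932  0.118     ] 0.080452381927902 -0.03147158957714925
units [-0.15  1.4   1.72] turn -0.01
```

Request:
{"fn": "apply_moves", "kwargs": {"moves": [[[-0.1,0.7,0.3,0,1],[-0.19,1.4,0.9,0,1],[-0.19,1.4,1.5,0,1],[-0.19,1.4,1.72,0,1],[-0.19,1.4,1.84,0,1],[-0.19,1.4,1.92,0,1],[-0.19,1.4,1.98,0,1],[-0.19,1.4,2.02,0,1],[-0.19,1.4,2.02,0,1]]]}}

```text
time: 3.52
tool_pos: [0.5631, 0.1837, 0.3294]
ee_rot: [3.141, -0.0, 1.514]
wrist_force: [0.2, 0.3, 0.6]
width: 0.0003
finger_force: 0.5
```

Request:
{"fn": "apply_moves", "kwargs": {"moves": [[[0,0,0.03,0,1],[0,0,0.06,0,1],[0,0,0.08,0,1],[0,0,0.1,0,1],[0,0,0.11,0,1],[0,0,0.11,0,1]]]}}

```text
time: 4.28
tool_pos: [0.5629, 0.1837, 0.3246]
ee_rot: [3.141, -0.0, 1.514]
wrist_force: [-3.0, -0.5, 5.9]
width: 0.0004
finger_force: 3.2
```

```bash
python3 -c "
from h import *
s=snap('wrist','w2')
for i in range(3):
  o=telemetry.get_obs();print(o['wrist_force'].round(2),o['wrist_torque'].round(3),o['tool_pos'])
  snapshot('top')
"
```

```text
[-1.75  0.06  6.81] [-0.075  0.437  0.03 ] [0.56291917 0.18366629 0.32465386]
[-3.64 -0.02  6.32] [-0.114  0.392 -0.01 ] [0.5629014  0.18367597 0.32463734]
[-2.34 -0.81  6.17] [-0.111  0.382 -0.027] [0.56289901 0.18367166 0.32461791]
```

View pics/w2.png

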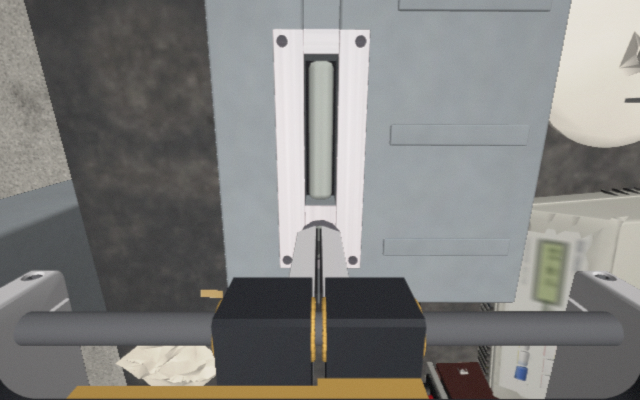

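The button is under the fingertips and the bar is still stowed. I'll press a little further and ease off the sideways force.

Request:
{"fn": "apply_moves", "kwargs": {"moves": [[[0,-0.01,0.0,0,1],[0,-0.01,0.02,0,1],[0,-0.01,0.03,0,1],[0,-0.01,0.03,0,1]]]}}

```text
time: 4.97
tool_pos: [0.5627, 0.1837, 0.3229]
ee_rot: [3.14, -0.001, 1.514]
wrist_force: [-1.3, -0.4, 4.3]
width: 0.0004
finger_force: 2.1
```

```bash
python3 -c "
from h import *
for i in range(2):
  o=telemetry.get_obs();print(o['wrist_force'].round(2),o['wrist_torque'].round(3),o['tool_pos'])
  s=snap('wrist','w3')
im=s['image'];p=cv2.imread('pics/w2.png')[:,:,::-1]
print(np.abs(im[50:200,290:350].astype(int)-p[50:200,290:350]).mean())"
```

```text
[-1.32 -0.37  4.28] [-0.053  0.05  -0.005] [0.56269656 0.18366743 0.32294683]
[-1.56  0.34  4.5 ] [-0.038  0.086 -0.07 ] [0.5627185  0.18366253 0.3226549 ]
13.680222222222222
```

Request:
{"fn": "apply_moves", "kwargs": {"moves": [[[0,-0.01,-0.2,0,1],[0,0,-0.6,0,1],[0,0,-1.2,0,1],[-0.2,0,-1.8,0,0.8],[-0.4,0,-2,0,0.5],[-0.4,0,-2,0,0.4],[-0.4,0,-2,0,0.4]]]}}

```text
time: 5.95
tool_pos: [0.5614, 0.1636, 0.4197]
ee_rot: [-3.138, 0.001, 1.513]
wrist_force: [-0.1, -0.4, 0.5]
width: 0.037
finger_force: 0.0
```

```bash
python3 -c "
from h import *
snap('wrist','w4');o=telemetry.get_obs();print(o['time'],o['tool_pos'],o['ee_rot'],o['width'],o['wrist_force'],o['wrist_torque'],w2px('w4',[.568,.2456,.148]))"
```

```text
6.0 [0.56134615 0.16369694 0.41965951] [-3.13829475e+00  7.34255129e-04  1.51370242e+00] 0.040711627571793245 [0.26313392 0.09620866 0.790065  ] [-0.03266569 -0.10463834  0.0286468 ] [323.26936948 100.95883714]
```

View pics/w4.png

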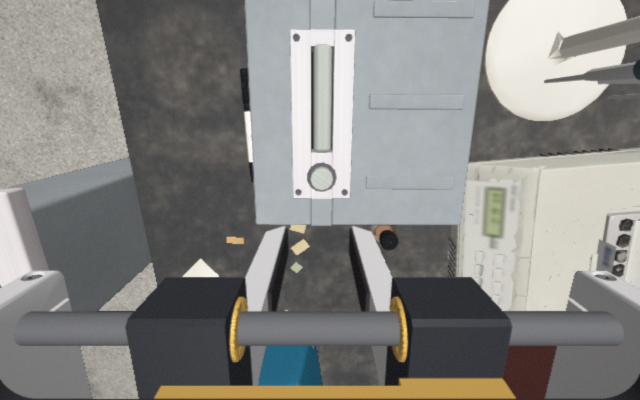

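The handle is out: the bar now spans (322,44) to (321.5,152) and covers its slot.

```bash
python3 -c "
from h import *
a=px2w('w4',322.3,44,.148);b=px2w('w4',321.7,152,.148);T=(a+b)/2;print(T,np.linalg.norm(a-b),np.arctan2(-(a-b)[0],(a-b)[1]))
go([T[0],T[1],.324],1.513)"
```

```text
[0.56705146 0.2461172  0.148     ] 0.07844425174893997 -0.05931598760028854
units [1.65 0.02 1.91] turn 0.0
```

Request:
{"fn": "apply_moves", "kwargs": {"moves": [[[0.8,0.02,0,0,0.4],[1.65,0.02,0.2,0,0.4],[1.65,0.02,0.8,0,0.4],[1.65,0.02,1.4,0,0.4],[1.65,0.02,1.8,0,0.4],[1.65,0.02,1.9,0,0.4],[1.65,0.02,1.9,0,0.4]]]}}

```text
time: 6.88
tool_pos: [0.5671, 0.2461, 0.3261]
ee_rot: [-3.141, 0.0, 1.514]
wrist_force: [0.4, 0.4, 1.7]
width: 0.0563
finger_force: 0.0
```

Request:
{"fn": "apply_moves", "kwargs": {"moves": [[[0,0,0,0,0.6],[0,0,0,0,0.75],[0,0,0,0,0.8],[0,0,0,0,0.82],[0,0,0,0,0.82]]]}}

```text
time: 7.5
tool_pos: [0.5671, 0.2459, 0.3267]
ee_rot: [3.142, 0.0, 1.514]
wrist_force: [-0.6, -0.3, -0.4]
width: 0.0172
finger_force: 0.0
```

Request:
{"fn": "apply_moves", "kwargs": {"moves": [[[0,0,0,0,0.85],[0,0,0,0,0.9],[0,0,0,0,0.9],[0,0,0,0,0.9]]]}}

```text
time: 8.0
tool_pos: [0.5675, 0.2458, 0.3267]
ee_rot: [3.14, -0.0, 1.513]
wrist_force: [4.0, 0.2, -1.5]
width: 0.0138
finger_force: 30.0
```

```bash
cat > s.py <<'E'
from h import *
F=[];Q=[]
for i in range(4):
  o=telemetry.get_obs();F.append(o['wrist_force']);Q.append(o['wrist_torque']);snapshot('top')
print(o['time'],o['tool_pos'].round(4),o['ee_rot'].round(4),o['width'],np.mean(F,0).round(2),np.mean(Q,0).round(3),np.std(Q,0).round(3))
E
python3 s.py
```

```text
8.15 [0.5675 0.2458 0.3267] [ 3.1401e+00 -1.0000e-04  1.5134e+00] 0.013656561589692931 [ 4.38 -0.12 -1.61] [-0.031 -0.944 -0.043] [0.019 0.07  0.044]
```

Request:
{"fn": "apply_moves", "kwargs": {"moves": [[[0,0.01,0,0,0.9],[0,0.01,0,0,0.9]]]}}

```text
time: 8.45
tool_pos: [0.5678, 0.2459, 0.3267]
ee_rot: [3.141, 0.0, 1.514]
wrist_force: [4.1, -0.5, -1.3]
width: 0.0135
finger_force: 30.0
```

```bash
python3 s.py
```

```text
8.6 [0.5677 0.2459 0.3267] [3.1411 0.     1.5136] 0.013786663269233146 [ 4.52 -0.38 -1.08] [-0.031 -0.979 -0.013] [0.019 0.036 0.025]
```

Request:
{"fn": "apply_moves", "kwargs": {"moves": [[[0,0.01,0,0,0.9],[0,0.02,0,0,0.9],[0,0.02,0,0,0.9]]]}}

```text
time: 9.02
tool_pos: [0.5683, 0.2459, 0.3267]
ee_rot: [-3.14, 0.0, 1.514]
wrist_force: [1.2, -0.7, 0.2]
width: 0.0135
finger_force: 30.0
```

```bash
python3 s.py
```

```text
9.175 [0.5683 0.2459 0.3267] [-3.1404e+00  2.0000e-04  1.5138e+00] 0.013770445912670235 [ 0.88 -0.66  0.21] [-0.077 -0.296 -0.047] [0.032 0.076 0.04 ]
```

Request:
{"fn": "apply_moves", "kwargs": {"moves": [[[0,0,0,0.3,0.9],[0,0,0,0.7,0.9],[0,0,0,1.1,0.9],[0,0,0,1.5,0.9],[0,0,0,1.9,0.9],[0,0,0,2.2,0.9],[0,0,0,2.5,0.9],[0,0,0,2.5,0.9]]]}}

```text
time: 10.22
tool_pos: [0.5682, 0.2459, 0.3267]
ee_rot: [-3.14, 0.001, 1.078]
wrist_force: [-0.6, -0.1, 2.4]
width: 0.0137
finger_force: 30.0
```

```bash
python3 s.py
```

```text
10.375 [0.5682 0.2459 0.3266] [-3.1402e+00  9.0000e-04  1.0782e+00] 0.013515121087419658 [-1.1  -0.2   1.86] [-0.095  0.273 -0.004] [0.016 0.086 0.036]
```

Request:
{"fn": "apply_moves", "kwargs": {"moves": [[[0,0,0,0.3,0.9],[0,0,0,0.6,0.9],[0,0,0,0.8,0.9],[0,0,0,0.95,0.9],[0,0,0,1.05,0.9],[0,0,0,1.05,0.9]]]}}

```text
time: 11.18
tool_pos: [0.5683, 0.246, 0.3264]
ee_rot: [-3.14, 0.001, 0.894]
wrist_force: [-5.5, 0.9, 3.1]
width: 0.0138
finger_force: 30.0
```

```bash
python3 s.py
```

```text
11.325 [0.5683 0.246  0.3264] [-3.1403e+00  1.0000e-03  8.9440e-01] 0.013534265905491762 [-5.26  0.18  2.24] [0.069 1.015 0.05 ] [0.028 0.032 0.02 ]
```

Sideways force is building up because the grip sits slightly off the axis. I'll relieve it before turning on.

Request:
{"fn": "apply_moves", "kwargs": {"moves": [[[-0.006,-0.008,0,0,0.9],[-0.012,-0.016,0,0,0.9],[-0.012,-0.016,0,0,0.9]]]}}

```text
time: 11.75
tool_pos: [0.5677, 0.2459, 0.3267]
ee_rot: [3.141, -0.0, 0.894]
wrist_force: [-3.3, 0.8, 1.5]
width: 0.0138
finger_force: 30.0
```

```bash
python3 s.py
```

```text
11.9 [0.5677 0.2459 0.3267] [ 3.1414e+00 -4.0000e-04  8.9410e-01] 0.013777330724542028 [-3.24  0.67  1.63] [0.143 0.679 0.073] [0.02  0.033 0.02 ]
```

Request:
{"fn": "apply_moves", "kwargs": {"moves": [[[-0.005,-0.01,0,0,0.9],[-0.009,-0.018,0,0,0.9],[-0.009,-0.02,0,0.1,0.9],[-0.009,-0.02,0,0.2,0.9],[-0.009,-0.02,0,0.3,0.9],[-0.009,-0.02,0,0.3,0.9]]]}}

```text
time: 12.7
tool_pos: [0.567, 0.246, 0.3267]
ee_rot: [3.14, -0.001, 0.841]
wrist_force: [4.1, 1.1, -1.5]
width: 0.0137
finger_force: 30.0
```

```bash
python3 s.py
```

```text
12.85 [0.567  0.246  0.3267] [ 3.1402e+00 -1.0000e-03  8.4140e-01] 0.013819344846769423 [ 4.5   0.5  -1.48] [ 0.091 -0.733  0.049] [0.014 0.054 0.033]
```

Add to s.py:
```python
f=np.mean(F,0)[:2]-[.3,.1];a=o['ee_rot'][2];th=1.5136-a;e=1.7e-3;D=np.radians(4)
for n,d in(('relief',f*1e-4*.8),('relief+4deg',f*1e-4*.8+e*D*np.array([-np.cos(th),np.sin(th)]))):
  print(n,np.round(np.array([np.cos(a)*d[0]+np.sin(a)*d[1],np.sin(a)*d[0]-np.cos(a)*d[1]])/.05,4),'theta',th)
```

```text
(no output)
```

Request:
{"fn": "apply_moves", "kwargs": {"moves": [[[0.005,0.006,0,0,0.9],[0.005,0.006,0,0.1,0.9],[0.005,0.004,0,0.2,0.9],[0.005,0.003,0,0.3,0.9],[0.005,0.003,0,0.4,0.9],[0.005,0.003,0,0.4,0.9]]]}}

```text
time: 13.65
tool_pos: [0.5671, 0.2461, 0.3268]
ee_rot: [3.141, -0.0, 0.771]
wrist_force: [4.6, -0.2, -1.1]
width: 0.0137
finger_force: 30.0
```

```bash
python3 s.py
```

```text
13.8 [0.5671 0.2461 0.3267] [ 3.1407e+00 -4.0000e-04  7.7100e-01] 0.014042509039590726 [ 5.13  0.02 -1.28] [-0.045 -0.986  0.04 ] [0.037 0.017 0.027]
relief [0.0055 0.0055] theta 0.7425661777488035
relief+4deg [0.0053 0.0031] theta 0.7425661777488035
```

Request:
{"fn": "apply_moves", "kwargs": {"moves": [[[0.006,0.006,0,0,0.9],[0.012,0.012,0,0,0.9],[0.012,0.012,0,0,0.9]]]}}

```text
time: 14.22
tool_pos: [0.5675, 0.2462, 0.3267]
ee_rot: [-3.141, 0.001, 0.772]
wrist_force: [3.5, -0.3, 0.1]
width: 0.0137
finger_force: 30.0
```

```bash
python3 s.py
```

```text
14.375 [0.5675 0.2462 0.3267] [-3.1415e+00  7.0000e-04  7.7180e-01] 0.013610931249618275 [ 2.88 -0.9   0.2 ] [-0.14  -0.533  0.038] [0.019 0.048 0.037]
relief [0.0018 0.004 ] theta 0.7417762873396687
relief+4deg [0.0017 0.0017] theta 0.7417762873396687
```

Request:
{"fn": "apply_moves", "kwargs": {"moves": [[[0.004,0.005,0,0,0.9],[0.004,0.005,0,0.1,0.9],[0.004,0.004,0,0.2,0.9],[0.004,0.004,0,0.3,0.9],[0.004,0.004,0,0.4,0.9],[0.004,0.004,0,0.4,0.9]]]}}

```text
time: 15.18
tool_pos: [0.5678, 0.2462, 0.3266]
ee_rot: [-3.141, 0.001, 0.702]
wrist_force: [-1.4, -1.3, 1.8]
width: 0.0136
finger_force: 30.0
```

```bash
python3 s.py
```

```text
15.325 [0.5678 0.2462 0.3266] [-3.1412e+00  7.0000e-04  7.0210e-01] 0.01353631090236049 [-0.98 -1.17  2.28] [-0.269  0.272  0.043] [0.023 0.039 0.031]
relief [-0.0029  0.0002] theta 0.8115202365217538
relief+4deg [-0.003  -0.0021] theta 0.8115202365217538
```

Balanced now, with low torque at 46°. I'll carry on turning.

Request:
{"fn": "apply_moves", "kwargs": {"moves": [[[-0.002,0,0,0.1,0.9],[-0.003,-0.001,0,0.2,0.9],[-0.003,-0.002,0,0.3,0.9],[-0.003,-0.002,0,0.4,0.9],[-0.003,-0.002,0,0.4,0.9]]]}}

```text
time: 16.0
tool_pos: [0.5677, 0.2462, 0.3266]
ee_rot: [-3.141, 0.0, 0.632]
wrist_force: [-2.1, -0.9, 2.6]
width: 0.0137
finger_force: 30.0
```

```bash
python3 s.py
```

```text
16.15 [0.5677 0.2462 0.3266] [-3.1414e+00  3.0000e-04  6.3240e-01] 0.013684495684265064 [-2.1  -1.17  2.78] [-0.211  0.515  0.024] [0.018 0.017 0.007]
relief [-0.0043 -0.0006] theta 0.8812493642217971
relief+4deg [-0.0044 -0.003 ] theta 0.8812493642217971
```

Request:
{"fn": "apply_moves", "kwargs": {"moves": [[[-0.006,-0.002,0,0.1,0.9],[-0.007,-0.004,0,0.2,0.9],[-0.007,-0.004,0,0.3,0.9],[-0.007,-0.004,0,0.4,0.9],[-0.007,-0.004,0,0.4,0.9]]]}}

```text
time: 16.82
tool_pos: [0.5675, 0.2462, 0.3267]
ee_rot: [3.141, -0.0, 0.562]
wrist_force: [-0.7, 0.4, 2.0]
width: 0.0134
finger_force: 30.0
```

```bash
python3 s.py
```

```text
16.975 [0.5675 0.2462 0.3268] [ 3.1414e+00 -4.0000e-04  5.6240e-01] 0.013635389408825992 [-0.7  -0.04  1.8 ] [-0.077  0.275  0.031] [0.022 0.031 0.018]
relief [-0.0015 -0.0007] theta 0.9512332915177464
relief+4deg [-0.0016 -0.003 ] theta 0.9512332915177464
```

Request:
{"fn": "apply_moves", "kwargs": {"moves": [[[-0.002,-0.002,0,0.1,0.9],[-0.002,-0.003,0,0.2,0.9],[-0.002,-0.003,0,0.3,0.9],[-0.002,-0.003,0,0.4,0.9],[-0.002,-0.003,0,0.4,0.9]]]}}

```text
time: 17.65
tool_pos: [0.5675, 0.2462, 0.3268]
ee_rot: [3.141, -0.001, 0.492]
wrist_force: [0.8, 0.1, 1.9]
width: 0.0135
finger_force: 30.0
```

```bash
python3 s.py
```

```text
17.8 [0.5674 0.2462 0.3268] [ 3.1413e+00 -8.0000e-04  4.9250e-01] 0.013879483991195988 [1.12 0.   2.15] [-0.059 -0.149  0.017] [0.02  0.033 0.02 ]
relief [0.0011 0.0008] theta 1.0210795952163694
relief+4deg [ 0.0009 -0.0016] theta 1.0210795952163694
```

Request:
{"fn": "apply_moves", "kwargs": {"moves": [[[0.001,0,0,0.1,0.9],[0.001,-0.001,0,0.2,0.9],[0.001,-0.001,0,0.3,0.9],[0.001,-0.001,0,0.4,0.9],[0.001,-0.001,0,0.4,0.9]]]}}

```text
time: 18.48
tool_pos: [0.5673, 0.2463, 0.3267]
ee_rot: [3.141, -0.0, 0.423]
wrist_force: [1.9, 0.6, 1.8]
width: 0.014
finger_force: 30.0
```

```bash
python3 s.py
```

```text
18.625 [0.5673 0.2463 0.3267] [ 3.1414e+00 -3.0000e-04  4.2270e-01] 0.013670726364126275 [2.31 0.41 2.28] [-0.039 -0.351  0.017] [0.032 0.022 0.036]
relief [0.0031 0.0009] theta 1.0908676499482863
relief+4deg [ 0.003  -0.0015] theta 1.0908676499482863
```

Request:
{"fn": "apply_moves", "kwargs": {"moves": [[[0.005,0,0,0.1,0.9],[0.005,-0.001,0,0.2,0.9],[0.005,-0.001,0,0.3,0.9],[0.005,-0.001,0,0.4,0.9],[0.005,-0.001,0,0.4,0.9]]]}}

```text
time: 19.3
tool_pos: [0.5675, 0.2465, 0.3267]
ee_rot: [3.141, 0.0, 0.353]
wrist_force: [2.4, -0.7, 3.0]
width: 0.0139
finger_force: 30.2
```

```bash
python3 s.py
```

```text
19.45 [0.5675 0.2465 0.3266] [3.1415e+00 1.0000e-04 3.5330e-01] 0.01364818236934545 [ 2.04 -0.52  2.81] [-0.122 -0.341  0.314] [0.015 0.011 0.022]
relief [0.0023 0.0019] theta 1.160323452000434
relief+4deg [ 0.0021 -0.0005] theta 1.160323452000434
```

Torque has jumped to 0.31 N m, so this is probably the stop. I'll confirm it with a half-degree nudge.

Request:
{"fn": "apply_moves", "kwargs": {"moves": [[[0.001,0.001,0,0.05,0.9],[0.001,0.001,0,0.05,0.9]]]}}

```text
time: 19.75
tool_pos: [0.5675, 0.2464, 0.3266]
ee_rot: [-3.142, 0.0, 0.344]
wrist_force: [2.2, -0.1, 2.0]
width: 0.0136
finger_force: 30.3
```

```bash
python3 s.py
```

```text
19.9 [0.5675 0.2465 0.3266] [3.1416e+00 1.0000e-04 3.4440e-01] 0.013722643723539226 [ 1.86 -0.48  2.03] [-0.086 -0.271  0.403] [0.041 0.028 0.022]
relief [0.002  0.0017] theta 1.1691507784939241
relief+4deg [ 0.0019 -0.0007] theta 1.1691507784939241
```

The stop is confirmed at θ≈1.16 rad. Next I'll ease off 0.6°, release and draw back upward.

Request:
{"fn": "apply_moves", "kwargs": {"moves": [[[0.001,0.001,0,-0.06,0.9],[0.001,0.001,0,-0.06,0.75],[0.001,0.001,0,-0.06,0.65],[0.001,0.001,-0.4,-0.06,0.65],[0,0,-1.4,0,0.65],[0,0,-2.6,0,0.65],[-0.8,0,-3.4,0,0.65],[-1.8,-0.3,-3.6,0,0.65],[-2.8,-0.5,-3.6,0,0.65],[-3.6,-0.5,-3.6,0,0.65]]]}}

```text
time: 21.2
tool_pos: [0.3875, 0.2092, 0.5065]
ee_rot: [-3.141, 0.001, 0.345]
wrist_force: [0.0, 0.1, 0.2]
width: 0.033
finger_force: 0.0
```

Request:
{"fn": "apply_moves", "kwargs": {"moves": [[[-0.8,0,0,0,0.65],[-1.6,0,0,0,0.65],[-1.6,0,0,0,0.65],[-1.6,0,0,0,0.65],[-1.6,0,0,0,0.65],[-1.6,0,0,0,0.65],[-1.6,0,0,0,0.65],[-1.6,0,0,0,0.65],[-1.6,0,0,0,0.65],[-1.6,0,0,0,0.65]]]}}

```text
time: 22.45
tool_pos: [0.3144, 0.1822, 0.5067]
ee_rot: [3.141, -0.0, 0.344]
wrist_force: [0.7, 0.8, -0.8]
width: 0.0329
finger_force: 0.0
```

```bash
python3 -c "
from h import *
snap('top','top2');o=telemetry.get_obs();print(o['time'],o['tool_pos'],o['wrist_force'])
snap('scene','sc2')
a=cv2.imread('pics/top2.png')[145:275,230:410];b=cv2.imread('pics/sc2.png')[120:320,240:420]
cv2.imwrite('pics/f.png',np.hstack([cv2.resize(a,(400,289)),cv2.resize(b,(260,289))]))"
```

```text
22.5 [0.31432766 0.18220185 0.50666846] [-0.08510292 -1.43982036  0.72218659]
```

View pics/f.png

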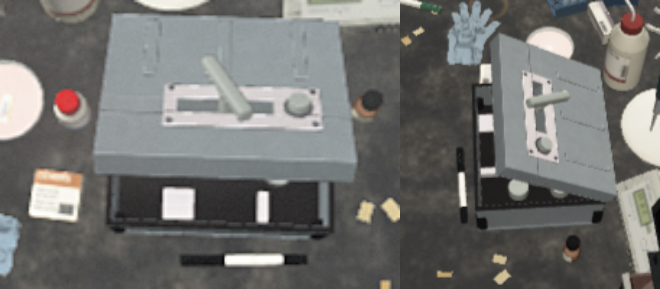

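The lid is up on its stay, the handle is turned, and the bystanders are where they were.

```bash
python3 -c "
from bench import ticket
print(ticket.close_job())"
```

```text
the job is handed in; nothing more can be done
None
```

The case is open and the job is handed in, at about 22.5 s of the 67 s allowed: I pressed the button until the handle popped out, turned it clockwise to its stop at about 1.16 rad, then let go; the lid rose on its stay and, in the final pictures, the things around the case look unmoved.

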